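# Close up a guitar body: butt the loose wing home and lock it

## Robot

A 7-joint arm with a two-finger parallel gripper is mounted at the origin on the work surface. World frame = base frame: x ahead of the robot, y to its left, z up, the work surface at z = 0. Lengths are in mm, angles in rad, forces in N, time in s.
With the tool pointing down it reaches from about 375 to 925 mm from the base axis. Payload 3.1 kg.
Tool frame: the origin (TCP) lies where the fingers leave the gripper's body, on its centre line; the fingertips stand 73 mm ahead of it and the grasp point (between the pads) lies 54 mm ahead of it (arm.tips_ahead is the distance from the TCP to the fingertips, in mm); z points along the fingers, y is the line along which they close (so a half turn about z gives the same grasp; the last joint's range is limited). The gripper opens to 85 mm and grips with 20 to 120 N. Pads are 22 mm wide; open, the fingers measure 114 mm over their backs; the gripper's body (76 mm by 85 mm) begins 54 mm behind the grasp point. The pads swing forward as they close: fully open they stand 13 mm farther back than shut.
Start: joints at [-1.198, 0.383, 0.044, 1.598, -0.018, 1.161, -0.05], TCP at [294.821, 579.297, 303.869] pointing down, gripper open.
Joint ranges: [-2.61, 2.61], [-0.41, 2.15], [-1.48, 1.57], [0, 2.5], [-1.57, 4.71], [0.05, 1.97], [-2.85, 2.85]. Speed limits (rad/s): [2.79, 2.79, 3.14, 3.14, 3.14, 3.14, 3.14].

## Interface

Orientations are given as a rotation vector (axis times angle).
In Python, from cell import arm, imaging gives the robot as it stands. The module is installed in compiled form; this text tells all that it offers.
- The arm moves only by the tool move_arm, never from a script. Its argument "plan" is a list of rows, each a list of 7 numbers: the finger opening in mm, from 0 to 85.4, then the shift along the tool's x, y, z in units of 0.3 m (1.0 is 0.3 m), then the turn, a rotation vector about the tool's x, y, z in units of pi/2 rad (1.0 is pi/2 rad). A call has 1 to 10 rows; each row is the pose to reach, as a shift and turn from the pose commanded when the call began, along the tool's axes at that moment; what a row does not reach only later rows make up. A row lasts 1/12 s, in which the tool goes at most 41.7 mm and 7.16 degrees, less where a joint would pass 70% of its speed; a pose out of reach is approached as far as the arm can. A call with a number of a shift or a turn outside -1 to 1 is refused whole. A call with a gripper value outside its range is refused whole. The fingers move at their own pace and stop on an object; "newtons" is the grip in N (left out, the last holds). Time passes only in rows, so rows that repeat a pose let the fingers close. It gives the time, the measured TCP pose, the force, the opening and the grip force at its end, in the units of the state.
- arm.observe(): the state, without advancing time (a new reading comes with each control period).
- imaging.capture(name): name is "scene" or "top"; returns (picture, depth): 400x640x3 uint8, red, green, blue; 400x640 float32, mm along the optical axis (not along the pixel's ray), 0 where there is no reading.
- imaging.camera_info(name): a dict with "fx", "fy", "cx", "cy" (pixels), "pose" (4x4, takes a point from camera to world coordinates). Camera axes: x right, y down, z forward; pixel columns grow to the right and rows downward; lengths in mm; the calibration is good to about 2 mm. A picture is of the moment at which its call begins. camera_info takes no time and is no camera call.
- arm.close_job(): hands the job in; it is judged then, once.
The state is a dict: "clock": time; "qpos": joint angles; "joint_velocities": joint speeds; "joint_torque": joint torques, N m; "eef_pos": TCP position; "ee_rot": TCP orientation; "wrist_force": force on the tool from outside, world axes, zero at the start; "torque": the same for the moment, N m; "grip_width": finger opening in mm; "grip_force": force on a finger pad.
Only numpy, scipy, OpenCV 4.12 (cv2) and the standard library are available. Lean on these libraries where they do the work, as an engineer would, in place of code of your own. Each camera call takes 0.05 s, during which the arm holds its last target. There are 200 camera calls.

## Task

Push the loose wooden wing of the guitar body flush against the black centre core, with no gap anywhere along the joint, and fully up against the red end stop at the far end of the core. Then swing the aluminium swing arm with the yellow knob round behind the wing until it meets its stop, so that it locks the wing in place. Leave the other things on the bench where they are, and let go of everything at the end.

Things in the scene. Friction and masses are not known exactly. Their poses are not given: they have to be found in the camera images.
- plate: Fixed green assembly plate, 355 x 460 mm, 8 mm thick. Origin at bench level; x runs along the guitar's core, away from the robot, y left. Mounted on it (mm, its frame): black centre core, x -150 to 150, y 60 to 130, top at z 48; a wing already fitted beyond it (y 130 to 230, top 48); red end stop, x 120 to 150, y -30 to 60, top 38. The loose wing belongs with its origin at (0, 15, 8), unturned.
- wing: Loose wooden half of a guitar body, 0.5 kg, 40 mm thick, flat on the plate right of the core. Origin: centre of its underside. In its frame (mm): straight joint face y = 45, x -120 to 120; outer edge: near bout to y -55 (x -120 to -20, flat from -85 to -55), waist y -20 (x -20 to 35, square flanks 35 deep), far bout to y -50 (x 35 to 120). Its end x = 120 goes against the end stop.
- wing_front (a point): far end of the wing's joint face (wing x 120, y 45), at mid thickness; goes to the point corner
- wing_back (a point): near end of the wing's joint face (wing x -120, y 45), at mid thickness
- corner (a point): where the core's right face meets the end stop's near face, 28 mm above the bench; its axes are the plate's
- latch (a joint): Swing arm's angle, rad: 0 = swung away (towards 215 deg in the plate's frame), grows clockwise from above to 2.18 = at its stop, pointing at the core (plate's +y), nose 1.5 mm behind the near bout of a wing that is home. Stays where left (0.08 N m friction). An aluminium bar 20 mm wide, z 18 to 32 mm above the bench, round nose 88.5 mm from the pivot.
- latch_knob (a point): top centre of the yellow upright knob on the swing arm, 18 mm in diameter and 28 mm tall, top 60 mm above the bench, 60 mm from the pivot
- latch_pivot (a point): top of the swing arm's dark hub (28 mm in diameter, 42 mm above the bench), on the pivot axis, at plate x -60, y -130 mm
- wedge_a: bystander: loose red stepped block on the plate, 40 x 26 x 34 mm; origin under its centre
- wedge_b: bystander: another such red block on the plate
- glue: bystander: yellow glue bottle, 56 mm in diameter, 185 mm tall, left on the bench; origin under its centre
- drill: bystander: green cordless drill standing on its battery, 215 mm tall, left on the bench; origin under its centre
- carton: bystander: cardboard box 120 x 90 x 70 mm, right on the bench; origin under its centre
- driver: bystander: screwdriver lying on the right of the bench
- tape: bystander: blue roll of tape lying flat, 100 mm in diameter, 24 mm high, far left of the bench; origin under its centre

How it is judged:
By the outcome, as a careful person would: the job done as asked, in the order asked, and still so for the second after the job is handed in, with the robot touching nothing.
It also fails if it takes over 58 s, if anything falls off the work surface, if the arm or the gripper's body presses on something with over 40 N, if the wrist force passes 120 N, or if a joint passes its speed limit or range.

## Working session

There is one attempt and no reset: what is moved stays moved. The work goes in short steps, Python scripts to look and compute and a tool call to move; the robot and the scene stay as the last step left them, time stands still between calls to the robot, and variables do not carry over. Pictures are saved under pics/ and viewed, at most 10 in all, crops included, and the job is handed in when it is done.

Besides the shell and the picture viewer there is one more tool, called after "Emit:" by a JSON object that holds its "op" and its "data". move_arm: Moves the arm, as the interface text tells. Shifts and turns lie within -1 to 1; 1 stands for 0.3 m of shift or pi/2 rad of turn. Its arguments: {"type":"object","properties":{"plan":{"type":"array"},"newtons":{"type":"number"}},"required":["plan"]}

```bash
mkdir -p pics
cat > h.py <<'E'
import numpy as np, cv2
from cell import arm, imaging
from scipy.spatial.transform import Rotation as R
def snap(n,f):
    p,d=imaging.capture(n); np.savez('pics/'+f+'.npz',p=p,d=d); cv2.imwrite('pics/'+f+'.png',p[:,:,::-1]); return p,d
def px(n,d,u,v,z=None):
    c=imaging.camera_info(n); T=np.array(c['pose'])
    r=np.array([(u-c['cx'])/c['fx'],(v-c['cy'])/c['fy'],1])
    if z is None: s=d[int(round(v)),int(round(u))]
    else: s=(z-T[2,3])/(T[:3,:3]@r)[2]
    return T[:3,:3]@(r*s)+T[:3,3]
E
python3 - <<'E'
from h import *
for n in("scene","top"):
    p,d=snap(n,n+'0'); c=imaging.camera_info(n); print(n,c['fx'],np.round(c['pose'],2).tolist())
s=arm.observe(); print(s)
E
```

```text
scene 372.37455712553026 [[0.67, 0.47, -0.58, 1310.15], [0.74, -0.41, 0.53, -644.75], [0.01, -0.78, -0.62, 830.43], [0.0, 0.0, 0.0, 1.0]]
top 501.1079390469913 [[0.02, -1.0, 0.08, 439.82], [-1.0, -0.03, -0.01, 28.74], [0.01, -0.08, -1.0, 1886.08], [0.0, 0.0, 0.0, 1.0]]
{'clock': 0.1, 'qpos': array([-1.19778659,  0.38377019,  0.04383197,  1.59940737, -0.0178817 ,
        1.16121161, -0.04991588]), 'joint_velocities': array([ 0.00018603, -0.00233069,  0.00031564, -0.00379439,  0.00190933,
        0.00093622, -0.00015771]), 'joint_torque': array([ 2.38739194e-03, -4.34728575e+01,  1.02920327e+00, -2.50454628e+01,
        1.08686488e-02,  5.46838157e-03,  4.50617335e-06]), 'eef_pos': array([294.53104746, 578.67859191, 302.60599524]), 'ee_rot': array([-0.73252007, -3.05456275,  0.0037175 ]), 'wrist_force': array([-0.12467017, -0.10180708, -0.38585578]), 'torque': array([-0.00917151,  0.02677534, -0.02259338]), 'grip_force': 0.0, 'grip_width': 85.5625408882546}
```

View pics/top0.png

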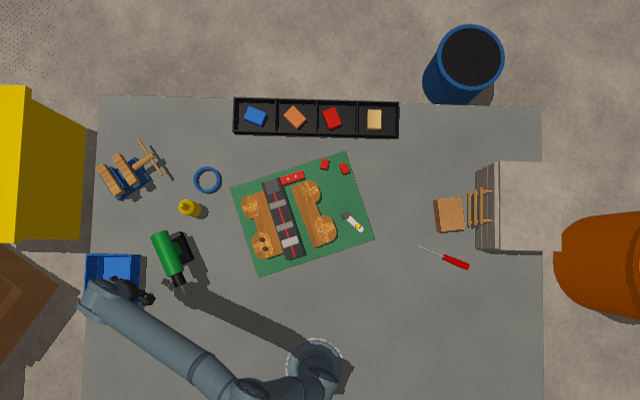

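View pics/scene0.png

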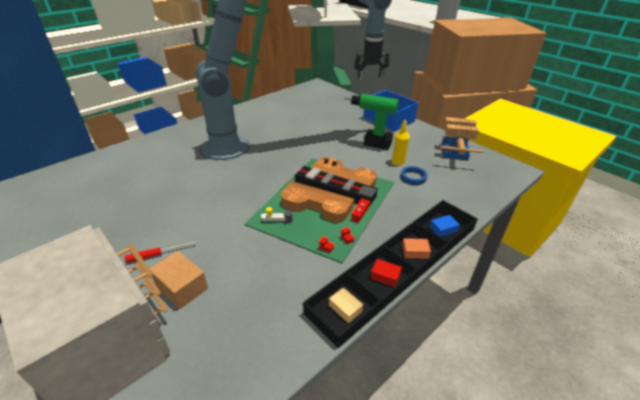

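Run:
```python
import cv2
p=cv2.imread('pics/top0.png')[145:285,220:385]
cv2.imwrite('pics/c0.png',cv2.resize(p,None,fx=4.2,fy=4.2,interpolation=cv2.INTER_CUBIC))
p=cv2.imread('pics/scene0.png')[145:270,235:405]
cv2.imwrite('pics/c1.png',cv2.resize(p,None,fx=4.5,fy=4.5,interpolation=cv2.INTER_CUBIC))
```

```text
(no output)
```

View pics/c0.png

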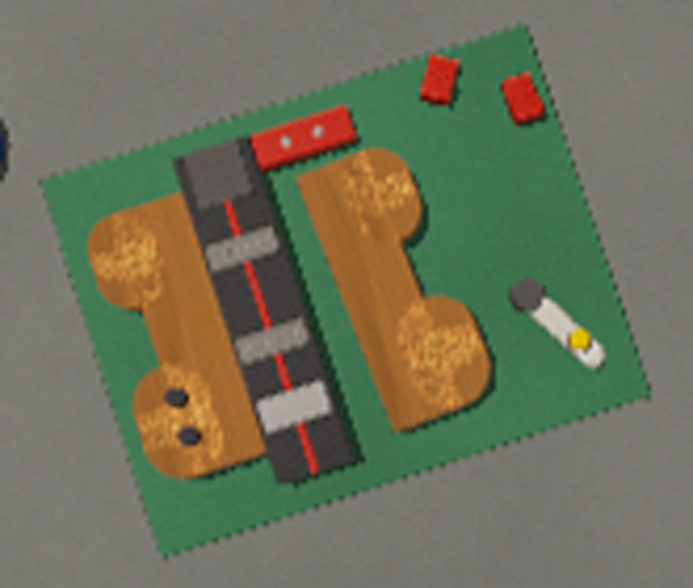

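View pics/c1.png

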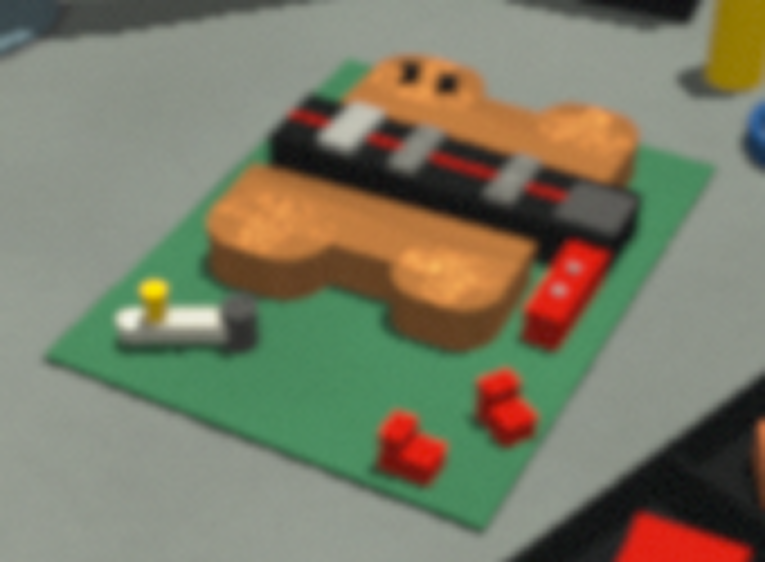

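```bash
cat >> h.py <<'E'
def cp(u,v,z,ox=220,oy=145,s=4.2,n='top'): return px(n,None,(u+.5)/s-.5+ox,(v+.5)/s-.5+oy,z)
E
python3 - <<'E'
from h import *
C=[cp(*q,8) for q in((40,180),(527,25),(650,397),(163,558))]
L=np.array([[177.5,230],[177.5,-230],[-177.5,-230],[-177.5,230]])
W=np.array(C)[:,:2]
lc=L-L.mean(0);wc=W-W.mean(0)
th=np.arctan2((lc[:,0]*wc[:,1]-lc[:,1]*wc[:,0]).sum(),(lc*wc).sum()); M=np.array([[np.cos(th),-np.sin(th)],[np.sin(th),np.cos(th)]])
t=W.mean(0)-M@L.mean(0); print('plate',t,th,np.degrees(th)); print((wc-lc@M.T).round(1))
def loc(p): return M.T@(p[:2]-t)
for nm,q,z,e in [('wf',(298,178),48,''),('wb',(400,432),48,''),('pivot',(527,294),42,'-60,-130'),('knob',(580,338),60,''),('core NR',(362,460),48,'-150,60'),('core NL',(279,483),48,'-150,130'),('coreFL',(175,160),48,'150,130'),('stopFR',(347,105),38,'150,-30'),('stopNR',(357,138),38,'120,-30'),('wa',(440,80),42,''),('wb2',(523,98),42,'')]:
    p=cp(*q,z);print(nm,p.round(1),loc(p).round(1),e)
E
```

```text
plate [566.69137676  63.99676964] 0.3408767747022754 19.53080052447221
[[ 0.   0.2]
 [-1.5  0. ]
 [ 0.1  2.2]
 [ 1.3 -2.4]]
wf [660.1 107.7  48. ] [102.6  10. ] 
wb [439.9  12.7  48. ] [-136.6   -6. ] 
pivot [563.5 -96.   42. ] [ -56.5 -149.7] -60,-130
knob [ 525.1 -141.6   60. ] [-107.9 -179.9] 
core NR [414.9  45.1  48. ] [-149.4   33. ] -150,60
core NL [393.2 116.6  48. ] [-145.9  107.6] -150,130
coreFL [673.2 216.1  48. ] [151.2 107.7] 150,130
stopFR [727.5  66.6  38. ] [152.4 -51.3] 150,-30
stopNR [698.2  57.   38. ] [121.6 -50.6] 120,-30
wa [751.3 -15.1  42. ] [ 147.6 -136.3] 
wb2 [737.2 -89.   42. ] [ 109.6 -201.2]
```

```bash
cat >> h.py <<'E'
th=0.3409; M=np.array([[np.cos(th),-np.sin(th)],[np.sin(th),np.cos(th)]])
O=np.array([566.7,64.0])+M@[2,-21.5]
def w(x,y): return O+M@[x,y]
def l(p): return M.T@(np.array(p[:2])-O)
# target: tcp at plate x,y, height z, tool y along plate direction a (deg, plate frame), down
def go(x,y,z,a=0):
    s=arm.observe(); R0=R.from_rotvec(s['ee_rot']); b=th+np.radians(a)
    ty=np.array([np.cos(b),np.sin(b),0]); tz=np.array([0,0,-1.]); 
    if ty@R0.as_matrix()[:,1]<0: ty=-ty
    Rt=R.from_matrix(np.c_[np.cross(ty,tz),ty,tz])
    d=R0.inv().apply(np.r_[w(x,y),z]-s['eef_pos'])/300
    r=(R0.inv()*Rt).as_rotvec()/(np.pi/2)
    print('plate now',l(s['eef_pos']).round(1),'->',np.r_[w(x,y),z].round(1),'shift',d.round(4),'turn',r.round(4))
E
python3 -c "
from h import *
go(-4,-65,340);go(-4,-65,150)"
```

```text
plate now [-86.4 597.6] -> [593.7 -18.2 340. ] shift [-1.7912 -1.3211 -0.1212] turn [-0.0014  0.0007  0.4833]
plate now [-86.4 597.6] -> [593.7 -18.2 150. ] shift [-1.7911 -1.3196  0.5121] turn [-0.0014  0.0007  0.4833]
```

Emit:
{"op": "move_arm", "data": {"plan": [[0,-0.05,-0.04,-0.12,0,0,0],[0,-0.9,-0.66,-0.12,0,0,0.2],[0,-0.9,-0.66,-0.12,0,0,0.24],[0,-0.9,-0.66,-0.12,0,0,0.24],[0,-0.9,-0.66,-0.12,0,0,0.24],[0,-0.9,-0.66,-0.12,0,0,0.24],[0,-0.9,-0.66,-0.12,0,0,0.24],[0,-0.9,-0.66,-0.12,0,0,0.24],[0,-0.9,-0.66,-0.12,0,0,0.24],[0,-0.9,-0.66,-0.12,0,0,0.24]]}}

```text
clock: 0.93
eef_pos: [449.2, 272.3, 339.7]
ee_rot: [1.309, 2.853, -0.004]
wrist_force: [0.1, -1.2, -0.6]
grip_width: 0.2
grip_force: 0.0
```

```bash
python3 -c "
from h import *
go(-4,-65,340);go(-4,-65,150)"
```

```text
plate now [-43.1 257. ] -> [593.7 -18.2 340. ] shift [-1.0481 -0.2661  0.0027] turn [-0.0006  0.0022  0.2351]
plate now [-43.1 257. ] -> [593.7 -18.2 150. ] shift [-1.046  -0.2651  0.636 ] turn [-0.0006  0.0022  0.2351]
```

Emit:
{"op": "move_arm", "data": {"plan": [[0,-1,-0.265,0,0,0,0.235],[0,-1,-0.265,0,0,0,0.235],[0,-1,-0.265,0,0,0,0.235],[0,-1,-0.265,0,0,0,0.235],[0,-1,-0.265,0.1,0,0,0.235],[0,-1,-0.265,0.3,0,0,0.235],[0,-1,-0.265,0.63,0,0,0.235],[0,-1,-0.265,0.63,0,0,0.235],[0,-1,-0.265,0.63,0,0,0.235],[0,-1,-0.265,0.63,0,0,0.235]]}}

```text
clock: 1.77
eef_pos: [584.0, 4.1, 151.7]
ee_rot: [-1.795, -2.578, -0.001]
wrist_force: [0.2, 0.3, 0.7]
grip_width: -0.0
grip_force: 0.0
```

Run:
```python
from h import *
go(-4,-65,150);go(-4,-65,90)
snap('top','t1');snap('scene','s1')
p=cv2.imread('pics/scene'[:5]+'s1.png')[110:260,235:405]
cv2.imwrite('pics/c2.png',cv2.resize(p,None,fx=4,fy=4,interpolation=cv2.INTER_CUBIC))
```

```text
plate now [ -5.7 -40.7] -> [593.7 -18.2 150. ] shift [-0.0809  0.0046  0.0058] turn [ 0.     -0.0003  0.0088]
plate now [ -5.7 -40.7] -> [593.7 -18.2  90. ] shift [-0.081   0.0046  0.2058] turn [ 0.     -0.0003  0.0088]
```

View pics/c2.png

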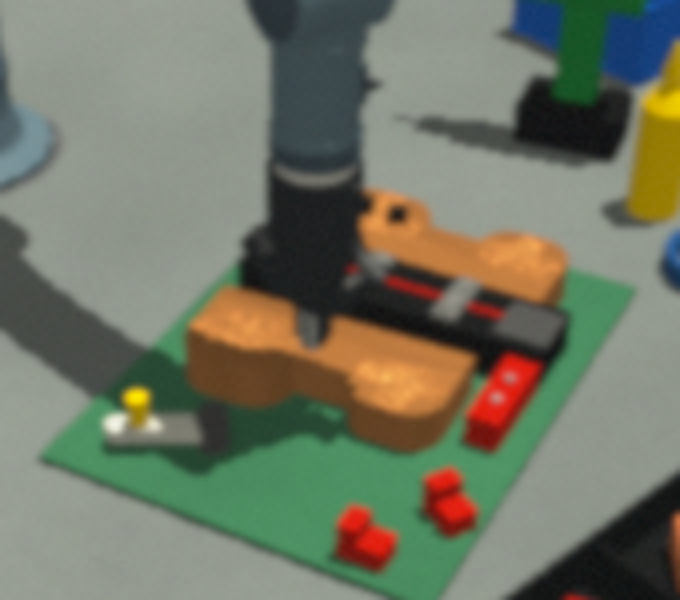

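The fingertips (≈313,340 in the crop) hang over the wing's waist edge, matching the computed position. I'll step out to the right, then down.

Emit:
{"op": "move_arm", "data": {"plan": [[0,-0.09,0.005,0,0,0,0.009],[0,-0.09,0.005,0,0,0,0.009],[0,-0.09,0.005,0.05,0,0,0.009],[0,-0.09,0.005,0.12,0,0,0.009],[0,-0.09,0.005,0.21,0,0,0.009],[0,-0.09,0.005,0.21,0,0,0.009],[0,-0.09,0.005,0.21,0,0,0.009]]}}

```text
clock: 2.45
eef_pos: [594.1, -19.3, 91.1]
ee_rot: [-1.811, -2.565, 0.0]
wrist_force: [0.1, 1.2, 0.2]
grip_width: -0.4
grip_force: 0.0
```

Run:
```python
from h import *
go(-4,-65,90); go(-4,-40,90); print(arm.observe()['wrist_force'])
```

```text
plate now [ -4.  -66.2] -> [593.7 -18.2  90. ] shift [ 0.0039 -0.      0.0036] turn [-0.0008 -0.0009  0.0002]
plate now [ -4.  -66.2] -> [585.4   5.4  90. ] shift [ 0.0872 -0.      0.0037] turn [-0.0008 -0.0009  0.0002]
[0.10831893 1.23809644 0.17598417]
```

Emit:
{"op": "move_arm", "data": {"plan": [[0,0.02,0,0,0,0,0],[0,0.04,0,0,0,0,0],[0,0.055,0,0,0,0,0],[0,0.07,0,0,0,0,0],[0,0.085,0,0,0,0,0],[0,0.1,0,0,0,0,0],[0,0.115,0,0,0,0,0],[0,0.13,0,0,0,0,0],[0,0.14,0,0,0,0,0],[0,0.14,0,0,0,0,0]]}}

```text
clock: 3.28
eef_pos: [580.2, 19.8, 90.5]
ee_rot: [-1.812, -2.565, 0.0]
wrist_force: [0.9, -0.5, 0.2]
grip_width: -0.1
grip_force: 0.7
```

```bash
cat > st.py <<'E'
from h import *
s=arm.observe(); f=s['wrist_force']; print('plate',l(s['eef_pos']).round(1),'F plate',(M.T@f[:2]).round(1),f[2].round(1),'T',s['torque'].round(2))
E
python3 st.py
```

```text
plate [ -4.  -24.7] F plate [ 0.7 -0.7] 0.2 T [-0.29 -0.21  0.02]
```

Emit:
{"op": "move_arm", "data": {"plan": [[0,0,0.012,0,0,0,0],[0,0,0.024,0,0,0,0],[0,0,0.036,0,0,0,0],[0,0,0.048,0,0,0,0],[0,0,0.06,0,0,0,0],[0,0,0.06,0,0,0,0]]}}

```text
clock: 3.78
eef_pos: [597.7, 25.2, 90.2]
ee_rot: [-1.813, -2.565, 0.001]
wrist_force: [-1.1, -0.8, -0.7]
grip_width: -0.1
grip_force: 0.6
```

```bash
python3 st.py
python3 - <<'E'
from h import *
snap('top','t2')
p=cv2.imread('pics/t2.png')[145:285,220:385]
cv2.imwrite('pics/c3.png',cv2.resize(p,None,fx=4.2,fy=4.2,interpolation=cv2.INTER_CUBIC))
E
```

```text
plate [ 14.2 -25.4] F plate [-1.3 -0.4] -0.7 T [-0.05  0.28 -0.02]
```

View pics/c3.png

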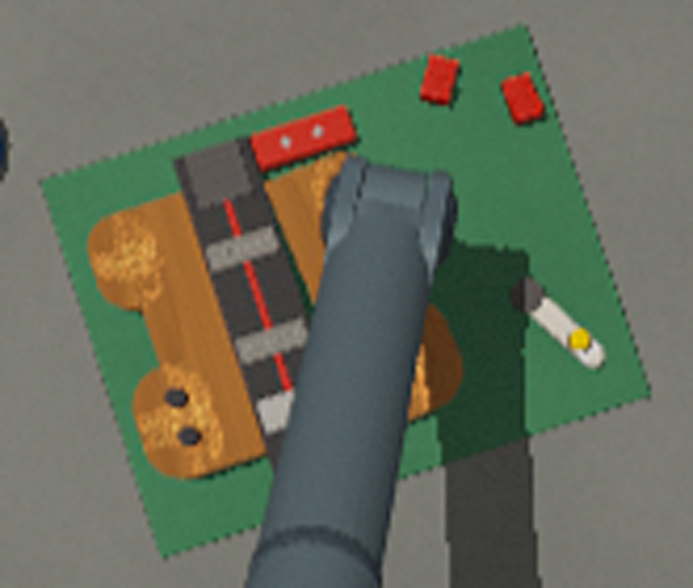

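The wing's far end is now close to the stop, with about a 9 mm strip left at the core (around 280,190). I'll ease it on in y.

Emit:
{"op": "move_arm", "data": {"plan": [[0,0.006,0,0,0,0,0],[0,0.012,0,0,0,0,0],[0,0.018,0,0,0,0,0],[0,0.022,0,0,0,0,0],[0,0.026,0,0,0,0,0],[0,0.03,0,0,0,0,0],[0,0.03,0,0,0,0,0]]}}

```text
clock: 4.42
eef_pos: [594.7, 33.2, 90.9]
ee_rot: [1.814, 2.565, -0.0]
wrist_force: [0.5, -4.1, -0.1]
grip_width: 0.0
grip_force: 2.5
```

```bash
python3 st.py
```

```text
plate [ 14.1 -16.9] F plate [-0.8 -4. ] -0.1 T [-0.9   0.04  0.  ]
```

Now x towards the stop.

Emit:
{"op": "move_arm", "data": {"plan": [[0,0,0.006,0,0,0,0],[0,0,0.012,0,0,0,0],[0,0,0.016,0,0,0,0],[0,0,0.02,0,0,0,0],[0,0,0.024,0,0,0,0],[0,0,0.024,0,0,0,0]]}}

```text
clock: 4.92
eef_pos: [601.0, 35.8, 90.7]
ee_rot: [-1.813, -2.564, 0.001]
wrist_force: [-3.9, -4.0, 3.3]
grip_width: -0.2
grip_force: 2.4
```

```bash
python3 st.py
```

```text
plate [ 20.9 -16.5] F plate [-5.  -2.4] 3.3 T [-0.75  0.61 -0.  ]
```

Emit:
{"op": "move_arm", "data": {"plan": [[0,0,0.004,0,0,0,0],[0,0,0.008,0,0,0,0],[0,0,0.012,0,0,0,0],[0,0,0.012,0,0,0,0]]}}

```text
clock: 5.25
eef_pos: [603.5, 36.7, 90.5]
ee_rot: [-1.812, -2.563, 0.004]
wrist_force: [-4.7, -4.2, 4.0]
grip_width: -0.2
grip_force: 3.4
```

```bash
python3 st.py
```

```text
plate [ 23.6 -16.6] F plate [-5.9 -2.4] 4.0 T [-0.8   0.86 -0.02]
```

Emit:
{"op": "move_arm", "data": {"plan": [[0,0,0.006,0,0,0,0],[0,0,0.012,0,0,0,0],[0,0,0.018,0,0,0,0],[0,0,0.018,0,0,0,0]]}}

```text
clock: 5.58
eef_pos: [604.4, 36.6, 89.3]
ee_rot: [-1.809, -2.555, 0.015]
wrist_force: [-11.6, -5.6, 7.3]
grip_width: -0.1
grip_force: 6.7
```

```bash
python3 st.py
```

```text
plate [ 24.4 -16.9] F plate [-12.8  -1.4] 7.3 T [-1.17  2.23 -0.  ]
```

The wing has stalled against the end stop. Next I'll press in y while holding x.

Emit:
{"op": "move_arm", "data": {"plan": [[0,0.01,0,0,0,0,0],[0,0.02,0,0,0,0,0],[0,0.03,0,0,0,0,0],[0,0.04,0,0,0,0,0],[0,0.04,0,0,0,0,0]]}}

```text
clock: 6.0
eef_pos: [603.6, 37.6, 89.5]
ee_rot: [1.82, 2.554, -0.023]
wrist_force: [-2.8, -18.3, -2.1]
grip_width: -0.5
grip_force: 11.5
```

```bash
python3 st.py
```

```text
plate [ 24.  -15.7] F plate [ -8.7 -16.3] -2.1 T [-3.75  0.65  0.04]
```

Emit:
{"op": "move_arm", "data": {"plan": [[0,-0.03,-0.02,0,0,0,0],[0,-0.07,-0.05,0,0,0,0],[0,-0.12,-0.06,0,0,0,0],[0,-0.15,-0.06,-0.05,0,0,0],[0,-0.15,-0.06,-0.3,0,0,0],[0,-0.35,-0.3,-0.4,0,0,0],[0,-0.6,-0.6,-0.4,0,0,0],[0,-0.8,-0.8,-0.4,0,0,0],[0,-0.9,-0.8,-0.4,0,0,0],[0,-0.9,-0.8,-0.4,0,0,0]]}}

```text
clock: 6.83
eef_pos: [515.1, -174.6, 197.3]
ee_rot: [1.807, 2.567, 0.007]
wrist_force: [1.2, -0.4, 0.0]
grip_width: -0.6
grip_force: 0.0
```

```bash
python3 st.py
python3 - <<'E'
from h import *
snap('top','t3');snap('scene','s3')
a=cv2.imread('pics/t3.png')[145:285,220:385]; b=cv2.imread('pics/s3.png')[150:250,265:385]
cv2.imwrite('pics/c4.png',np.hstack([cv2.resize(a,(400,339),interpolation=cv2.INTER_CUBIC),cv2.resize(b,(400,339),interpolation=cv2.INTER_CUBIC)]))
E
```

```text
plate [-130.4 -186.2] F plate [ 1.  -0.8] 0.0 T [-0.03 -0.05 -0.01]
```

View pics/c4.png

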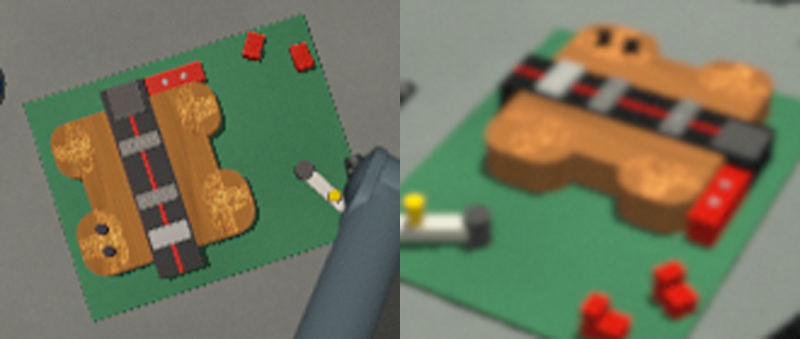

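Wing looks home in both views: flush along the core, and its end against the red stop. I'll give the near bout a confirming nudge in y, since any remaining gap would be at that end.

```bash
python3 -c "
from h import *
go(-70,-68,197);go(-70,-68,90);go(-70,-49,90)"
```

```text
plate now [-136.1 -193.3] -> [532.5 -43.1 197. ] shift [0.4204 0.2149 0.0031] turn [ 0.0019  0.0025 -0.008 ]
plate now [-136.1 -193.3] -> [532.5 -43.1  90. ] shift [0.4218 0.2138 0.3598] turn [ 0.0019  0.0025 -0.008 ]
plate now [-136.1 -193.3] -> [526.2 -25.2  90. ] shift [0.4851 0.2131 0.3595] turn [ 0.0019  0.0025 -0.008 ]
```

Emit:
{"op": "move_arm", "data": {"plan": [[0,0.14,0.07,0,0,0,-0.008],[0,0.28,0.14,0,0,0,-0.008],[0,0.42,0.214,0,0,0,-0.008],[0,0.42,0.214,0.12,0,0,-0.008],[0,0.42,0.214,0.24,0,0,-0.008],[0,0.42,0.214,0.36,0,0,-0.008],[0,0.42,0.214,0.36,0,0,-0.008],[0,0.45,0.214,0.36,0,0,-0.008],[0,0.47,0.214,0.36,0,0,-0.008],[0,0.48,0.214,0.36,0,0,-0.008]]}}

```text
clock: 7.77
eef_pos: [529.3, -26.5, 90.3]
ee_rot: [1.795, 2.561, -0.006]
wrist_force: [4.5, -18.7, -7.3]
grip_width: 0.0
grip_force: 9.5
```

```bash
python3 st.py
```

```text
plate [-67.5 -51.3] F plate [ -2.  -19.1] -7.3 T [-4.08 -1.01 -0.01]
```

```bash
python3 -c "
from h import *
go(-70,-60,90);go(-70,-66,185);go(-110,-160,185);go(-110,-160,109)"
```

```text
plate now [-67.5 -51.3] -> [529.9 -35.5  90. ] shift [-0.0291 -0.0086  0.0013] turn [0.0033 0.0086 0.0048]
plate now [-67.5 -51.3] -> [531.9 -41.2 185. ] shift [-0.0534 -0.0071 -0.3151] turn [0.0033 0.0086 0.0048]
plate now [-67.5 -51.3] -> [ 525.6 -143.2  185. ] shift [-0.3657 -0.1428 -0.3115] turn [0.0033 0.0086 0.0048]
plate now [-67.5 -51.3] -> [ 525.6 -143.2  109. ] shift [-0.3622 -0.1441 -0.0582] turn [0.0033 0.0086 0.0048]
```

Emit:
{"op": "move_arm", "data": {"plan": [[0,-0.03,0,0,0,0,0],[0,-0.06,0,0,0,0,0],[0,-0.06,0,-0.13,0,0,0.005],[0,-0.06,0,-0.26,0,0,0.005],[50,-0.15,-0.05,-0.31,0,0,0.005],[50,-0.28,-0.1,-0.31,0,0,0.005],[50,-0.37,-0.143,-0.31,0,0,0.005],[50,-0.37,-0.143,-0.31,0,0,0.005],[50,-0.37,-0.143,-0.31,0,0,0.005]]}}

```text
clock: 8.52
eef_pos: [525.1, -139.7, 183.3]
ee_rot: [1.813, 2.563, 0.004]
wrist_force: [-0.3, -0.0, 0.4]
grip_width: 50.1
grip_force: 0.0
```

```bash
python3 -c "
from h import *
go(-110,-160,185);go(-110,-160,109)
snap('scene','s4')
b=cv2.imread('pics/s4.png')[130:260,235:395]
cv2.imwrite('pics/c5.png',cv2.resize(b,None,fx=4,fy=4,interpolation=cv2.INTER_CUBIC))"
```

```text
plate now [-109.3 -156.6] -> [ 525.6 -143.2  185. ] shift [-0.0114 -0.0024 -0.0058] turn [ 0.0022  0.0002 -0.0011]
plate now [-109.3 -156.6] -> [ 525.6 -143.2  109. ] shift [-0.0113 -0.0033  0.2475] turn [ 0.0022  0.0002 -0.0011]
```

View pics/c5.png

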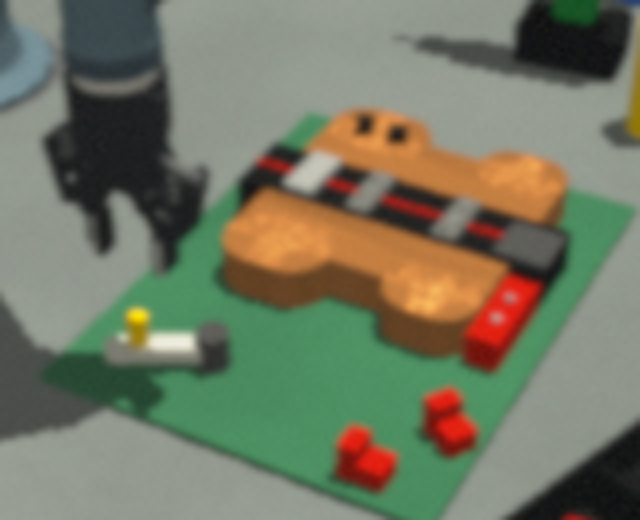

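The wing still sits flush against core and stop. The open fingers hang above the knob, whose top is at ≈(138,313) in the crop. I'll check the knob from this camera too.

```bash
python3 -c "
from h import *
for q,z in(((138,313),60),((213,329),42)):
  p=cp(*q,z,235,130,4,'scene');print(p,l(p))"
```

```text
[ 524.40187816 -140.7275164    60.        ] [-110.31170376 -157.30453549]
[562.9773245  -95.38467595  42.        ] [ -58.79639611 -127.46812622]
```

Emit:
{"op": "move_arm", "data": {"plan": [[50,-0.004,-0.002,0.12,0,0,0],[50,-0.004,-0.002,0.2,0,0,0],[50,-0.004,-0.002,0.248,0,0,0],[50,-0.004,-0.002,0.248,0,0,0],[10,-0.004,-0.002,0.248,0,0,0],[10,-0.004,-0.002,0.248,0,0,0],[10,-0.004,-0.002,0.248,0,0,0],[10,-0.004,-0.002,0.248,0,0,0],[10,-0.004,-0.002,0.248,0,0,0]], "newtons": 20}}

```text
clock: 9.32
eef_pos: [524.7, -139.5, 108.0]
ee_rot: [1.808, 2.569, 0.0]
wrist_force: [-3.7, -0.2, 5.8]
grip_width: 17.0
grip_force: 21.7
```

```bash
python3 st.py; python3 -c "
from h import *
s=arm.observe(); c=l(s['eef_pos']); P=np.array([-58.7,-127.8]); v=c-P; a0=np.arctan2(v[1],v[0])%(2*np.pi); print(np.hypot(*v),np.degrees(a0))
for a in range(int(np.degrees(a0)//10*10),80,-10):
  q=P+np.array([np.cos(np.radians(a)),np.sin(np.radians(a))])*60-c; print(a,'tool x,y',(q[1]/300).round(3),(q[0]/300).round(3))"
```

```text
plate [-109.6 -156.2] F plate [-3.5  1.1] 5.8 T [-0.23  0.86  0.05]
58.31180878910042 209.17818990295126
200 tool x,y 0.026 -0.018
190 tool x,y 0.06 -0.027
180 tool x,y 0.095 -0.03
170 tool x,y 0.129 -0.027
160 tool x,y 0.163 -0.018
150 tool x,y 0.195 -0.003
140 tool x,y 0.223 0.016
130 tool x,y 0.248 0.041
120 tool x,y 0.268 0.07
110 tool x,y 0.283 0.101
100 tool x,y 0.292 0.135
90 tool x,y 0.295 0.17
```

Emit:
{"op": "move_arm", "data": {"plan": [[10,0.026,-0.018,0,0,0,0],[10,0.06,-0.027,0,0,0,0],[10,0.095,-0.03,0,0,0,0],[10,0.129,-0.027,0,0,0,0],[10,0.163,-0.018,0,0,0,0],[10,0.195,-0.003,0,0,0,0],[10,0.223,0.016,0,0,0,0],[10,0.248,0.041,0,0,0,0],[10,0.268,0.07,0,0,0,0],[10,0.268,0.07,0,0,0,0]]}}

```text
clock: 10.15
eef_pos: [510.4, -49.1, 105.7]
ee_rot: [-1.791, -2.554, 0.003]
wrist_force: [-14.3, 8.3, 15.3]
grip_width: 9.8
grip_force: 9.4
```

```bash
python3 st.py
```

```text
plate [-92.8 -66.3] F plate [-10.7  12.6] 15.3 T [ 1.69  3.04 -0.26]
```

```bash
python3 -c "
from h import *
print(arm.observe()['qpos'])
snap('scene','s5')
b=cv2.imread('pics/s5.png')[130:260,235:395]
cv2.imwrite('pics/c6.png',cv2.resize(b,None,fx=4,fy=4,interpolation=cv2.INTER_CUBIC))"; python3 st.py
```

```text
[-0.38222679  0.45061716  0.46856722  2.06652131 -0.32112639  0.71341097
  0.64347896]
plate [-92.9 -66.3] F plate [-10.4  14.2] 15.8 T [ 1.94  2.93 -0.16]
```

View pics/c6.png

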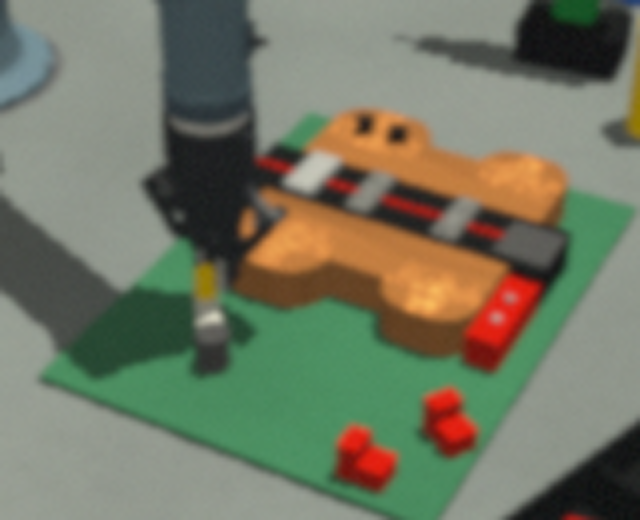

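The knob (≈205,280) has slid to the edge of the pads, and the arm now points at roughly 126°. I'll open to a loose cage around the knob and push it on with the flat of the pad.

Emit:
{"op": "move_arm", "data": {"plan": [[42,0,-0.01,0,0,0,0],[42,0,-0.01,0,0,0,0],[42,0,-0.01,0,0,0,0],[42,0,-0.01,0,0,0,0]]}}

```text
clock: 10.53
eef_pos: [515.5, -57.1, 107.3]
ee_rot: [1.807, 2.567, 0.002]
wrist_force: [0.4, 0.7, -0.4]
grip_width: 42.0
grip_force: 0.0
```

```bash
python3 st.py; python3 -c "
from h import *
print(arm.observe()['grip_width']);go(-92,-76,109);go(-60,-70,109);
p,d=imaging.capture('scene')
h=cv2.cvtColor(p,cv2.COLOR_RGB2HSV); m=(h[...,0]>22)&(h[...,0]<32)&(h[...,1]>180)&(h[...,2]>120); m[:170]=0;m[240:]=0;m[:,:245]=0;m[:,330:]=0
v,u=np.nonzero(m);print(len(u),u.mean(),v.min(),v.max(),v.mean());p=px('scene',d,u.mean(),v.mean(),47);print(l(p))"
```

```text
plate [-90.7 -75.6] F plate [0.6 0.5] -0.4 T [-0.01 -0.04 -0.01]
41.95719957983523
plate now [-90.7 -75.6] -> [514.5 -58.  109. ] shift [-0.0015 -0.0043 -0.0058] turn [0.0015 0.0007 0.0022]
plate now [-90.7 -75.6] -> [542.6 -41.6 109. ] shift [ 0.0182  0.1025 -0.0056] turn [0.0015 0.0007 0.0022]
24 284.625 197 203 200.04166666666666
[-97.60857009 -85.58455261]
```

Emit:
{"op": "move_arm", "data": {"plan": [[42,-0.024,-0.012,-0.004,0,0,0],[26,-0.024,-0.012,-0.004,0,0,0],[26,-0.024,-0.01,-0.004,0,0,0],[26,-0.015,0.015,-0.004,0,0,0],[26,-0.005,0.04,-0.004,0,0,0],[26,0.005,0.065,-0.004,0,0,0],[26,0.012,0.085,-0.004,0,0,0],[26,0.015,0.1,-0.004,0,0,0],[26,0.017,0.112,-0.004,0,0,0],[26,0.017,0.112,-0.004,0,0,0]]}}

```text
clock: 11.42
eef_pos: [546.0, -40.3, 108.0]
ee_rot: [1.805, 2.569, 0.002]
wrist_force: [-0.2, -0.2, 0.3]
grip_width: 26.1
grip_force: 0.0
```

```bash
python3 st.py
```

```text
plate [-56.4 -69.9] F plate [-0.2 -0.2] 0.3 T [0.02 0.   0.02]
```

Push on until the stop is felt.

Emit:
{"op": "move_arm", "data": {"plan": [[26,0,0.006,0,0,0,0],[26,0,0.012,0,0,0,0],[26,0,0.018,0,0,0,0],[26,0,0.024,0,0,0,0],[26,0,0.03,0,0,0,0],[26,0,0.03,0,0,0,0]]}}

```text
clock: 11.92
eef_pos: [549.2, -40.0, 107.5]
ee_rot: [-1.806, -2.562, 0.009]
wrist_force: [-10.0, -2.0, 7.5]
grip_width: 25.9
grip_force: 4.6
```

```bash
python3 st.py
```

```text
plate [-53.3 -70.7] F plate [-10.1   1.5] 7.5 T [-0.33  2.04 -0.07]
```

Emit:
{"op": "move_arm", "data": {"plan": [[26,0,-0.031,0,0,0,0],[40,0,-0.031,0,0,0,0],[40,0,-0.031,0,0,0,0],[40,0,-0.031,-0.13,0,0,0],[40,0,-0.031,-0.26,0,0,0],[40,-0.1,-0.1,-0.4,0,0,0],[40,-0.3,-0.2,-0.5,0,0,0],[40,-0.5,-0.3,-0.5,0,0,0],[40,-0.7,-0.4,-0.5,0,0,0],[40,-0.8,-0.4,-0.5,0,0,0]]}}

```text
clock: 12.75
eef_pos: [522.6, -228.9, 254.3]
ee_rot: [1.803, 2.567, 0.004]
wrist_force: [0.4, -0.5, -0.4]
grip_width: 40.2
grip_force: 0.0
```

Emit:
{"op": "move_arm", "data": {"plan": [[40,-0.1,-0.1,0,0,0,0],[40,-0.2,-0.2,0,0,0,0],[40,-0.3,-0.2,0,0,0,0],[40,-0.3,-0.2,0,0,0,0],[40,-0.3,-0.2,0,0,0,0]]}}

```text
clock: 13.17
eef_pos: [495.9, -335.0, 252.9]
ee_rot: [1.811, 2.563, -0.001]
wrist_force: [-0.4, 0.4, 0.2]
grip_width: 39.9
grip_force: 0.0
```

```bash
python3 st.py
python3 - <<'E'
from h import *
snap('top','t6');snap('scene','s6')
a=cv2.imread('pics/t6.png')[165:275,260:370]; b=cv2.imread('pics/s6.png')[150:250,260:370]
cv2.imwrite('pics/c7.png',np.hstack([cv2.resize(a,(400,400),interpolation=cv2.INTER_CUBIC),cv2.resize(b,(400,364),interpolation=cv2.INTER_CUBIC)[:,:].copy() if 0 else cv2.resize(b,(400,400),interpolation=cv2.INTER_CUBIC)]))
E
```

```text
plate [-202.1 -330.8] F plate [-0.2  0.5] 0.2 T [ 0.05 -0.08  0.01]
```

View pics/c7.png

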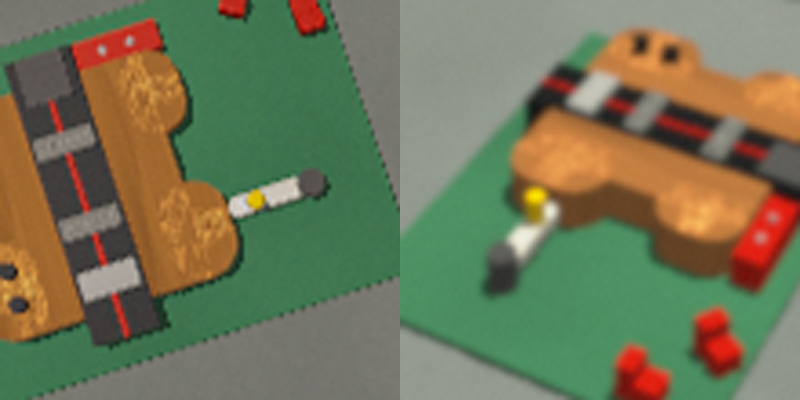

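The wing is flush with the core and stop, and the swing arm (hub 312,183; knob 256,199) points square at the core. A quick angle check before I hand in.

Run:
```python
from h import *
s=400/110
a=l(cp(312,183,42,260,165,s)); b=l(cp(256,199,60,260,165,s)); v=b-a; ang=np.degrees(np.arctan2(v[1],v[0])); print(a,b,ang)
if abs(ang-90)<6: print(arm.close_job())
```

```text
[ -60.12300817 -128.98981612] [-58.63657802 -68.86679964] 88.58375654426354
the job is handed in; nothing more can be done
None
```

The job is handed in: the wing is flush against the core and end stop by camera and push force, the swing arm is at its stop (about 89° measured, 90° nominal), the gripper touches nothing, and the clock read about 13 s.

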